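# Clear the counting divider and shut the domino box

## Robot

A 6-joint arm with a two-finger parallel gripper is mounted at the origin on the work surface. World frame = base frame: x ahead of the robot, y to its left, z up, the work surface at z = 0. Lengths are in mm, angles in rad, forces in N, time in s.
With the tool pointing down it reaches from about 350 to 975 mm from the base axis. Payload 7.1 kg.
Tool frame: the origin (TCP) lies between the finger pads; the fingertips stand 17 mm ahead of it and the grasp point (between the pads) lies 2 mm behind it; z points along the fingers, y is the line along which they close (so a half turn about z gives the same grasp; the last joint's range is limited). The gripper opens to 88 mm and grips with 3 to 60 N. Pads are 20 mm wide; open, the fingers measure 115 mm over their backs; the gripper's body (75 mm by 178 mm) begins 61 mm behind the grasp point.
Start: joints at [-1.193, 0.423, 1.63, -0, 1.089, -0.019], TCP at [241.559, -576.415, 239.675] pointing down, gripper open.
Joint ranges: [-3, 3], [-0.9, 2.11], [0.09, 2.58], [-1.31, 4.45], [0.11, 2.69], [-2.54, 2.54]. Speed limits (rad/s): [2.39, 2.39, 3.01, 3.14, 3.14, 3.14].

## Interface

Orientations are given as a rotation vector (axis times angle).
In Python, from workcell import ctrl gives the robot as it stands.
- The arm moves only by the shell command python3 jog.py [OPENING], which reads ROWS from standard input. ROWS is a JSON list of rows, 1 to 5 of them, each written [[dx, dy, dz], [rx, ry, rz]]: dx, dy, dz in a scale on which 1.0 is 600 mm, then a rotation vector rx, ry, rz in fractions of the full range, 1 being pi/2 rad; each row shifts and turns the commanded pose from where the row before left it, along the tool's axes as they then stand; what a row does not reach is not made up. A row lasts 1/12 s, in which the tool goes at most 41.7 mm and 0.125 rad, less where a joint would pass 70% of its speed; a pose out of reach is approached as far as the arm can. OPENING is the finger opening in mm, set as the command begins (- or left out keeps the last). The fingers move at their own pace and stop on an object; the grip force is fixed at half the most. Time passes only in rows, so rows that do not move let the fingers close. It prints the time, the measured TCP pose, the force, the opening and the grip force at its end. Shift and turn numbers lie between -1 and 1, and a call with a number outside is refused. Input that does not fit is refused with a message, and nothing moves.
- ctrl.get_obs(): the state, without advancing time (a new reading comes with each control period).
- ctrl.get_image(name): name is "scene" or "top"; returns a dict with "img" (400x640x3 uint8, red, green, blue), "fx", "fy", "cx", "cy" (pixels), "k1" (the pictures are not rectified: a ray, as slopes to the right and down, at radius r is drawn at 1 + k1 r^2 times it, then the intrinsics apply), "R" (3x3) and "t" (3): a world point X has camera coordinates R X + t. Camera axes: x right, y down, z forward; pixel columns grow to the right and rows downward; lengths in mm; the calibration is good to about 2 mm. A picture is of the moment at which its call begins. There is no depth.
- ctrl.close_job(): hands the job in; it is judged then, once.
The state is a dict: "t": time; "qpos": joint angles; "qvel": joint speeds; "joint_torque": joint torques, N m; "ee_pos": TCP position; "orientation": TCP orientation; "ft_force": force on the tool from outside, world axes, zero at the start; "moment": the same for the moment, N m; "width": finger opening in mm; "grasp_force": force on a finger pad.
Only numpy, scipy, OpenCV 4.12 (cv2) and the standard library are available. Lean on these libraries where they do the work, as an engineer would, in place of code of your own. Each camera call takes 0.05 s, during which the arm holds its last target. There are 200 camera calls.

## Task

The count is finished, but the wooden counting divider still stands upright between the blue tiles and keeps the sliding lid of the game box from closing. Draw the divider out and put it away inside the dark wooden box, then slide the lid fully shut. Leave the tiles in the game box, do not shove the game box along the bench, and leave the other things on the bench alone.

Things in the scene. Friction and masses are not known exactly. Their poses are not given: they have to be found in the camera images.
- gamebox: Open-topped light wood box, loose, 190 (its x) x 110 (its y) x 70 high, some 1.1 kg filled. Origin: centre of its underside. Walls 7, floor 6 thick. Side walls and +x end wall are 70 high and grooved for the lid; the -x end wall is 58 high, the lid leaves over it. Eight tiles stand on edge in a row along x with 7 of play. The filled box slides on the bench at about 5 to 9 N.
- lid (a joint): Sliding plywood lid of the game box, 186 x 102 x 5.5, underside 58.5 above the bench. Value: how far open, in m, towards the box's -x. 0 = fully shut (end stop; trailing edge flush with the outside of the -x end wall); starts 0.075 to 0.105, at most 0.12. Open, it covers only the -x part of the box and sticks out beyond the -x end. About 1.2 N of friction; stays where left.
- lid_edge (a point): Middle of the lid's trailing (-x) face, 68.5 above the bench; moves with the lid. A wooden cleat 70 long (along y), 12 wide, 10 high is glued on the lid flush with this edge: together one upright face 58.5 to 74 above the bench. Pushing it along the box's +x closes the lid.
- divider: Counting divider: flat plywood slip 9 thick (its x), 50 wide (y), 120 long (z), about 40 g, dark round mark near its top. Origin: centre of its lower end. Stands on the game box's floor between the 6th and 7th tile, 41 from the box's middle towards its +x, up to 18 off along y, broad faces across the box's length. Top 126 above the bench, 56 above the rim. Loose: lifts straight out.
- divider_mid (a point): Middle of the divider, 60 above its lower end.
- divider_top (a point): Middle of the divider's upper end, 120 from its lower end.
- slipbox: Old dark wooden box, open at the top, empty, loose, 190 (its x) x 150 (its y) x 70 high, walls and floor 10 thick (inside 170 x 130), 0.9 kg, a small steel pull on its -x side. Origin: centre of its underside. The divider is kept in it, in any attitude: standing, lying or leaning.
- carton: Bystander: closed cardboard carton, 80 (x) x 110 (y) x 45 high. Origin: centre of its underside.
- jar: Bystander: closed clear plastic jar with a white cap, 70 across, 90 high, standing. Origin: centre of its underside.
- loose_tile: Bystander: one more blue tile, 45 (x) x 90 (y) x 20 high, lying flat on the bench. Origin: centre of its underside.
- tile1: Blue plastic tile 1 of the row, counted from the game box's -x end: 20 thick (its x), 90 long (its y), 45 high, 60 g, standing on its long edge. Origin: centre of its underside; its top is 51 above the bench.
- tile2: Blue plastic tile 2 of the row, counted from the game box's -x end: 20 thick (its x), 90 long (its y), 45 high, 60 g, standing on its long edge. Origin: centre of its underside; its top is 51 above the bench.
- tile3: Blue plastic tile 3 of the row, counted from the game box's -x end: 20 thick (its x), 90 long (its y), 45 high, 60 g, standing on its long edge. Origin: centre of its underside; its top is 51 above the bench.
- tile4: Blue plastic tile 4 of the row, counted from the game box's -x end: 20 thick (its x), 90 long (its y), 45 high, 60 g, standing on its long edge. Origin: centre of its underside; its top is 51 above the bench.
- tile5: Blue plastic tile 5 of the row, counted from the game box's -x end: 20 thick (its x), 90 long (its y), 45 high, 60 g, standing on its long edge. Origin: centre of its underside; its top is 51 above the bench.
- tile6: Blue plastic tile 6 of the row, counted from the game box's -x end: 20 thick (its x), 90 long (its y), 45 high, 60 g, standing on its long edge. Origin: centre of its underside; its top is 51 above the bench.
- tile7: Blue plastic tile 7 of the row, counted from the game box's -x end: 20 thick (its x), 90 long (its y), 45 high, 60 g, standing on its long edge. Origin: centre of its underside; its top is 51 above the bench.
- tile8: Blue plastic tile 8 of the row, counted from the game box's -x end: 20 thick (its x), 90 long (its y), 45 high, 60 g, standing on its long edge. Origin: centre of its underside; its top is 51 above the bench.

How it is judged:
By the outcome, as a careful person would: the job done as asked, in the order asked, and still so for the second after the job is handed in, with the robot touching nothing.
It also fails if it takes over 56 s, if anything falls off the work surface, if the arm or the gripper's body presses on something with over 40 N, if the wrist force passes 120 N, or if a joint passes its speed limit or range.

## Working session

There is one attempt and no reset: what is moved stays moved. The work goes in short steps, Python scripts to look and compute and a shell command to move; the robot and the scene stay as the last step left them, time stands still between calls to the robot, and variables do not carry over. Pictures are saved under pics/ and viewed, at most 11 in all, crops included, and the job is handed in when it is done.

```bash
ls; mkdir -p pics; cat > h.py <<'E'
import numpy as np, cv2
from workcell import ctrl
def grab(n):
    d=ctrl.get_image(n); d['R']=np.array(d['R']).reshape(3,3); d['t']=np.array(d['t']); return d
def K(d): return np.array([[d['fx'],0,d['cx']],[0,d['fy'],d['cy']],[0,0,1.]])
def dist(d): return np.array([d['k1'],0,0,0,0.])
def ray(d,px):
    p=cv2.undistortPoints(np.array([[px]],float),K(d),dist(d))[0,0]
    return -d['R'].T@d['t'], d['R'].T@np.array([p[0],p[1],1])
def onz(d,px,z):
    c,v=ray(d,px); return (c+v*(z-c[2])/v[2]).round(1)
def proj(d,X):
    return cv2.projectPoints(np.array([X],float),cv2.Rodrigues(d['R'])[0],d['t'],K(d),dist(d))[0][0,0].round(1)
def save(d,f,box=None,s=1):
    im=d['img'][...,::-1]
    if box: im=im[box[1]:box[3],box[0]:box[2]]
    cv2.imwrite('pics/'+f,cv2.resize(im,None,fx=s,fy=s,interpolation=cv2.INTER_CUBIC))
E
python3 - <<'E'
from h import *
for n in('top','scene'):
    d=grab(n); save(d,n+'0.png'); print(n,d['fx'],d['k1'],-d['R'].T@d['t'],d['R'].round(2).tolist())
    np.save(n+'0.npy',d,allow_pickle=True)
o=ctrl.get_obs();print(o)
E
```

```text
jog.py
pics
workcell.py
top 443.9530209336918 0.007222120300832735 [ 526.72188329 -109.98144931  896.79004435] [[0.01, -1.0, 0.0], [-1.0, -0.01, -0.08], [0.08, -0.0, -1.0]]
scene 392.9990120408885 -0.09943549861351891 [ 966.12114449 -666.03828015  593.66642714] [[0.82, 0.57, 0.0], [0.35, -0.5, -0.8], [-0.45, 0.65, -0.61]]
{'t': 0.1, 'qpos': array([-1.19302825e+00,  4.23754976e-01,  1.63060979e+00,  1.09827187e-05,
        1.08857794e+00, -1.90241516e-02]), 'qvel': array([-0.00141285, -0.00151321, -0.00189026, -0.00049429,  0.00014098,
       -0.00065779]), 'joint_torque': array([ 9.97017764e-05, -5.45616066e+01, -2.74325734e+01,  6.46374444e-02,
        1.88703218e-02, -2.46898276e-05]), 'ee_pos': array([ 241.37633094, -575.99540363,  238.98679346]), 'orientation': array([-3.07866457e+00, -6.18928974e-01,  3.63162393e-04]), 'ft_force': array([-0.24032816, -0.10381589,  0.0971908 ]), 'moment': array([ 0.00977572,  0.04859427, -0.01200045]), 'grasp_force': 0.0, 'width': 87.88833099837822}
```

View pics/top0.png

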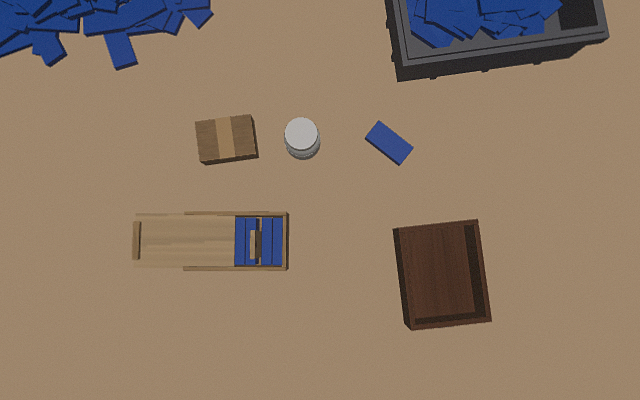

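View pics/scene0.png

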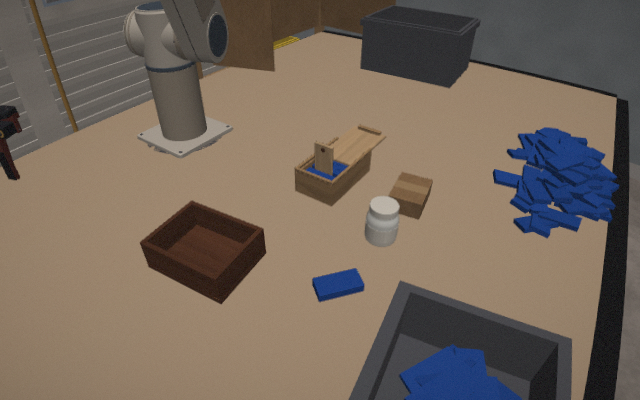

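The top view shows the game box with its +x end to the right (about (288,241)), the cleat at (136,241), the divider near (255,244) and the dark box around (442,274). The scene view shows the divider standing at (324,158). I'll zoom in on the box.

```bash
python3 - <<'E'
from h import *
d=np.load('top0.npy',allow_pickle=True).item(); s=np.load('scene0.npy',allow_pickle=True).item()
a=d['img'][200:280,125:300,::-1]; b=s['img'][120:205,285:395,::-1]
r=lambda i,k:cv2.resize(i,None,fx=k,fy=k,interpolation=cv2.INTER_CUBIC)
a=r(a,4.4);b=r(b,2.8)
im=np.zeros((a.shape[0]+b.shape[0],a.shape[1],3),np.uint8);im[:a.shape[0]]=a;im[a.shape[0]:,:b.shape[1]]=b
c=r(d['img'][210:335,385:500,::-1],1.9);im[a.shape[0]:a.shape[0]+c.shape[0],330:330+c.shape[1]]=c[:, :]
cv2.imwrite('pics/z0.png',im);print(im.shape,a.shape)
E
```

```text
(590, 770, 3) (352, 770, 3)
```

View pics/z0.png

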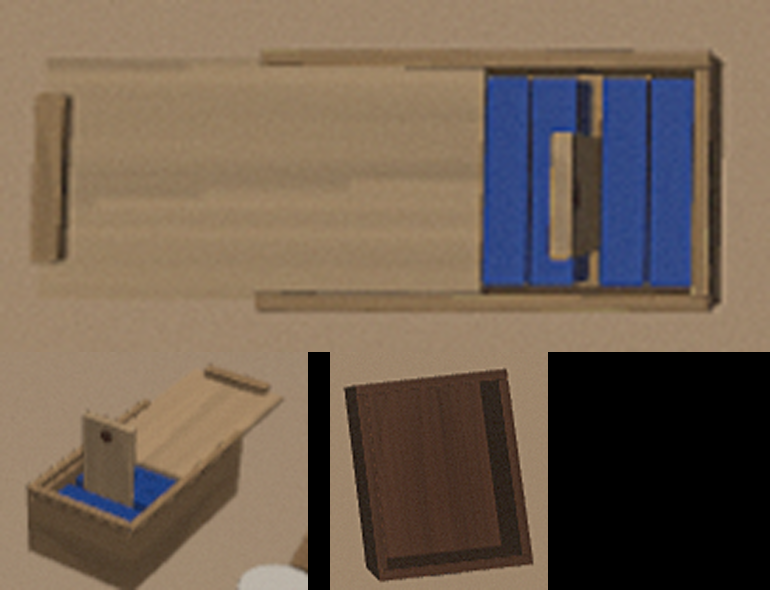

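```bash
python3 - <<'E'
from h import *
d=np.load('top0.npy',allow_pickle=True).item(); s=np.load('scene0.npy',allow_pickle=True).item()
A=lambda x,y:((x+.5)/4.4-.5+125,(y+.5)/4.4-.5+200)
C=lambda x,y:((x-330+.5)/1.9-.5+385,(y-352+.5)/1.9-.5+210)
for n,p,z in[('rim+x L',A(711,50),70),('rim+x R',A(711,310),70),('wall -x L',A(261,50),70),('wall -x R',A(256,310),70),
 ('div',A(549,132),126),('div',A(573,133),126),('div',A(573,259),126),('div',A(549,259),126),
 ('cl',A(36,93),74),('cl',A(32,262),74),('cl',A(70,95),74),('cl',A(64,263),74),
 ('sb',C(358,386),70),('sb',C(506,370),70),('sb',C(533,564),70),('sb',C(386,580),70)]:
    X=onz(d,p,z); print(n,X,'scene px',proj(s,X)) 
E=lambda x,y:((x+.5)/2.8-.5+285,(y-352+.5)/2.8-.5+120)
for p in[(83,412),(135,431),(28,488),(131,522),(205,371),(267,391)]:print(np.round(E(*p),1))
E
```

```text
rim+x L [581. -42.  70.] scene px [332.3 182.2]
rim+x R [471.7 -43.5  70. ] scene px [294.  167.3]
wall -x L [579.5 148.5  70. ] scene px [371.4 147.5]
wall -x R [470.3 147.2  70. ] scene px [335.9 135.8]
div [544.5  16.8 126. ] scene px [333.6 145.7]
div [544.2   7.3 126. ] scene px [331.3 147.3]
div [494.8   6.3 126. ] scene px [313.7 141.4]
div [494.8  15.7 126. ] scene px [315.9 139.8]
cl [560.4 241.1  74. ] scene px [381.2 130.4]
cl [489.8 239.9  74. ] scene px [359.  123.8]
cl [559.7 226.8  74. ] scene px [378.6 132.4]
cl [489.5 226.6  74. ] scene px [356.6 125.5]
sb [ 551.6 -253.3   70. ] scene px [261.7 228.1]
sb [ 568.4 -398.5   70. ] scene px [214.1 277.9]
sb [ 381.6 -420.8   70. ] scene px [138.8 241.1]
sb [ 365.3 -279.1   70. ] scene px [189. 201.]
[314.3 141.1]
[332.9 147.9]
[294.7 168.2]
[331.5 180.4]
[357.9 126.5]
[380.  133.6]
```

Everything is consistent across both views and with the given sizes: game box +x is along world -y, its centre is at (525.6, 52.5), the divider is at (519.6, 11.5), the lid is about 93 open and the slip box centre is at (467,-338). First I turn the tool.

The manual's scale: shifts go in shares of 600 mm and turns go in shares of pi/2 rad. Converting my numbers, 0.0975 rad / 1.5708 = 0.0621.

```bash
cat >> h.py <<'E'
from scipy.spatial.transform import Rotation as Ro
def togo(X,yaw=0.0075):
    o=ctrl.get_obs(); R=Ro.from_rotvec(o['orientation']); 
    T=Ro.from_euler('z',yaw)*Ro.from_euler('x',np.pi)
    print('togo',R.as_matrix().T.dot(np.array(X)-o['ee_pos']).round(1),(R.inv()*T).as_rotvec().round(3),'at',o['ee_pos'].round(1),'F',o['ft_force'].round(1),'w',round(o['width'],1),'g',round(o['grasp_force'],1),'t',round(o['t'],2))
E
echo '[[[0, 0, 0], [0, 0, 0.0621]], [[0, 0, 0], [0, 0, 0.0621]], [[0, 0, 0], [0, 0, 0.0621]], [[0, 0, 0], [0, 0, 0.0621]]]' | python3 jog.py 50
python3 -c "from h import *;togo([519.6,11.5,200])"
```

```text
t: 0.43
ee_pos: [241.5, -576.1, 239.2]
orientation: [-3.141, -0.003, 0.001]
ft_force: [0.2, 0.8, -0.6]
width: 64.6
grasp_force: 0.0
togo [ 279.3 -587.    39.6] [-0.001  0.    -0.006] at [ 241.5 -576.1  239.2] F [ 0.2  0.8 -0.6] w 64.6 g 0.0 t 0.43
```

To row units: -34 mm / 600 = -0.0567, 16 mm / 600 = 0.0267.

```bash
R='' ; echo '[[[0.0267, -0.0567, 0], [0, 0, 0]], [[0.0267, -0.0567, 0], [0, 0, 0]], [[0.0267, -0.0567, 0], [0, 0, 0]], [[0.0267, -0.0567, 0], [0, 0, 0]], [[0.0267, -0.0567, 0], [0, 0, 0]]]' | python3 jog.py >/dev/null
echo '[[[0.0267, -0.0567, 0], [0, 0, 0]], [[0.0267, -0.0567, 0], [0, 0, 0]], [[0.0267, -0.0567, 0], [0, 0, 0]], [[0.0267, -0.0567, 0], [0, 0, 0]], [[0.0267, -0.0567, 0], [0, 0, 0]]]' | python3 jog.py |head -3
echo '[[[0.0267, -0.0567, 0.0033], [0, 0, 0]], [[0.0267, -0.0567, 0.0033], [0, 0, 0]], [[0.0267, -0.0567, 0.0033], [0, 0, 0]], [[0.0267, -0.0567, 0.0033], [0, 0, 0]], [[0.0267, -0.0567, 0.0033], [0, 0, 0]]]' | python3 jog.py >/dev/null
echo '[[[0.0267, -0.0567, 0.0167], [0, 0, 0]], [[0.0333, -0.0567, 0.0167], [0, 0, 0]], [[0, 0, 0], [0, 0, 0]]]' | python3 jog.py >/dev/null
python3 -c "from h import *;togo([519.6,11.5,98])"
```

```text
t: 1.27
ee_pos: [399.4, -233.5, 239.6]
orientation: [-3.141, -0.01, 0.0]
togo [  4.1  -3.  110.3] [-0.001  0.     0.004] at [515.5   8.3 208.3] F [-0.5  0.1  0. ] w 49.7 g 0.0 t 1.93
```

Now down, then close.

To row units: 30 mm / 600 = 0.05, 10 mm / 600 = 0.0167, 0.004 rad / 1.5708 = 0.0025.

```bash
echo '[[[0.0067, -0.005, 0.0167], [0, 0, 0.0025]], [[0, 0, 0.05], [0, 0, 0]], [[0, 0, 0.05], [0, 0, 0]], [[0, 0, 0.05], [0, 0, 0]], [[0, 0, 0.0167], [0, 0, 0]]]' | python3 jog.py >/dev/null
echo '[[[0, 0, 0], [0, 0, 0]], [[0, 0, 0], [0, 0, 0]]]' | python3 jog.py >/dev/null
python3 - <<'E'
from h import *
togo([519.6,11.5,98])
d=grab('scene'); save(d,'pre.png',(270,60,420,210),4)
E
```

```text
togo [ 2.2 -5.7  1.7] [ 0.     0.001 -0.006] at [517.4   5.8  99.7] F [0.  0.1 0.2] w 49.7 g 0.0 t 2.52
```

View pics/pre.png

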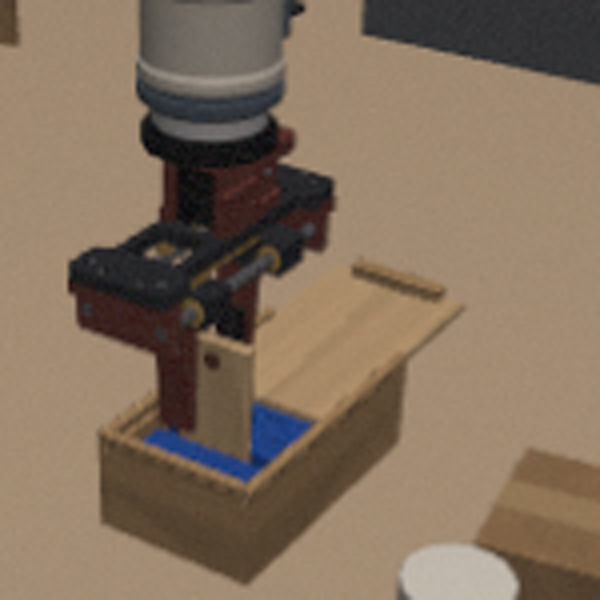

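The fingers stand on both sides of the divider at (225,400), but the TCP is 6 mm off in y. I correct that and close.

To row units: -6 mm / 600 = -0.01, 2 mm / 600 = 0.0033.

```bash
echo '[[[0.0033, -0.01, 0], [0, 0, 0]], [[0, 0, 0], [0, 0, 0]], [[0, 0, 0], [0, 0, 0]]]' | python3 jog.py >/dev/null
python3 -c "from h import *;togo([519.6,11.5,98])"
echo '[[[0, 0, 0], [0, 0, 0]], [[0, 0, 0], [0, 0, 0]], [[0, 0, 0], [0, 0, 0]], [[0, 0, 0], [0, 0, 0]], [[0, 0, 0], [0, 0, 0]]]' | python3 jog.py 5 >/dev/null
echo '[[[0, 0, 0], [0, 0, 0]], [[0, 0, 0], [0, 0, 0]], [[0, 0, 0], [0, 0, 0]], [[0, 0, 0], [0, 0, 0]], [[0, 0, 0], [0, 0, 0]]]' | python3 jog.py >/dev/null
python3 -c "from h import *;togo([519.6,11.5,98])"
```

```text
togo [-1.   1.3  3. ] [-0.    -0.003 -0.004] at [520.6  12.8 101. ] F [ 0.8  0.  -0.1] w 49.9 g 0.0 t 2.82
togo [0.1 1.  1.6] [-0.     0.    -0.005] at [519.5  12.5  99.6] F [-0.1 -0.2 -0.7] w 8.8 g 30.0 t 3.65
```

Gripped at 8.8 mm with 30 N. Lift straight out.

To row units: -35 mm / 600 = -0.0583, -30 mm / 600 = -0.05.

```bash
echo '[[[0, 0, -0.025], [0, 0, 0]], [[0, 0, -0.05], [0, 0, 0]], [[0, 0, -0.05], [0, 0, 0]], [[0, 0, -0.0583], [0, 0, 0]], [[0, 0, -0.0583], [0, 0, 0]]]' | python3 jog.py >/dev/null
echo '[[[0, 0, -0.0083], [0, 0, 0]], [[0, 0, 0], [0, 0, 0]], [[0, 0, 0], [0, 0, 0]]]' | python3 jog.py >/dev/null
python3 - <<'E'
from h import *
togo([427,-343,250],1.70)
d=grab('scene'); save(d,'lift.png',(250,20,420,210),3.1)
E
```

```text
togo [-93.2 355.2  -0.7] [-0.     0.    -1.697] at [519.2  12.5 249.3] F [ 0.4  0.5 -0.2] w 8.7 g 30.0 t 4.32
```

View pics/lift.png

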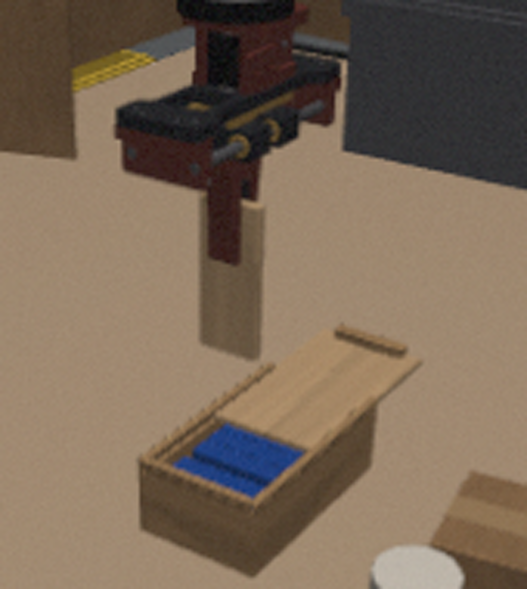

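The divider hangs straight in the grip at (230,280), clear of the box, and the tiles are still in. Carry it over, then turn.

To row units: 35 mm / 600 = 0.0583, -9 mm / 600 = -0.015.

```bash
echo '[[[-0.015, 0.0583, 0], [0, 0, 0]], [[-0.015, 0.0583, 0], [0, 0, 0]], [[-0.015, 0.0583, 0], [0, 0, 0]], [[-0.015, 0.0583, 0], [0, 0, 0]], [[-0.015, 0.0583, 0], [0, 0, 0]]]' | python3 jog.py >/dev/null
echo '[[[-0.015, 0.0583, 0], [0, 0, 0]], [[-0.015, 0.0583, 0], [0, 0, 0]], [[-0.015, 0.0583, 0], [0, 0, 0]], [[-0.015, 0.0583, 0], [0, 0, 0]], [[-0.015, 0.0583, 0], [0, 0, 0]]]' | python3 jog.py >/dev/null
echo '[[[0, 0, 0], [0, 0, -0.0764]], [[0, 0, 0], [0, 0, -0.0764]], [[0, 0, 0], [0, 0, -0.0764]], [[0, 0, 0], [0, 0, -0.0764]], [[0, 0, 0], [0, 0, -0.0764]]]' | python3 jog.py >/dev/null
echo '[[[0, 0, 0], [0, 0, -0.0764]], [[0, 0, 0], [0, 0, -0.0764]], [[0, 0, 0], [0, 0, -0.0764]], [[0, 0, 0], [0, 0, -0.0764]], [[0, 0, 0], [0, 0, -0.0764]]]' | python3 jog.py >/dev/null
echo '[[[0, 0, 0], [0, 0, -0.0764]], [[0, 0, 0], [0, 0, -0.0764]], [[0, 0, 0], [0, 0, -0.0764]], [[0, 0, 0], [0, 0, -0.0764]], [[0, 0, 0], [0, 0, 0]]]' | python3 jog.py >/dev/null
python3 -c "from h import *;togo([427,-343,250],1.70)"
```

```text
togo [-5.6 -3.3 -2.7] [-0.003 -0.003 -0.013] at [ 429.7 -337.   247.3] F [-0.  -0.  -0.4] w 8.7 g 30.0 t 6.45
```

To row units: 35 mm / 600 = 0.0583, -5.6 mm / 600 = -0.0093, -0.013 rad / 1.5708 = -0.0083.

```bash
echo '[[[-0.0093, -0.0055, 0.0167], [0, 0, -0.0083]], [[0, 0, 0.0583], [0, 0, 0]], [[0, 0, 0.0583], [0, 0, 0]], [[0, 0, 0.05], [0, 0, 0]], [[0, 0, 0.0167], [0, 0, 0]]]' | python3 jog.py >/dev/null
echo '[[[0, 0, 0.0033], [0, 0, 0]], [[0, 0, 0], [0.0382, 0, 0]], [[0, 0, 0], [0.0382, 0, 0]], [[0, 0, 0], [0, 0, 0]], [[0, 0, 0], [0, 0, 0]]]' | python3 jog.py >/dev/null
python3 - <<'E'
from h import *
togo([427,-343,106],1.70)
d=grab('scene'); save(d,'put.png',(110,80,310,310),2.5)
E
```

```text
togo [ 1.4  0.6 22.6] [-0.117  0.001 -0.004] at [ 429.2 -344.1  128.5] F [-0.9  0.8 -0. ] w 9.3 g 30.0 t 7.28
```

View pics/put.png

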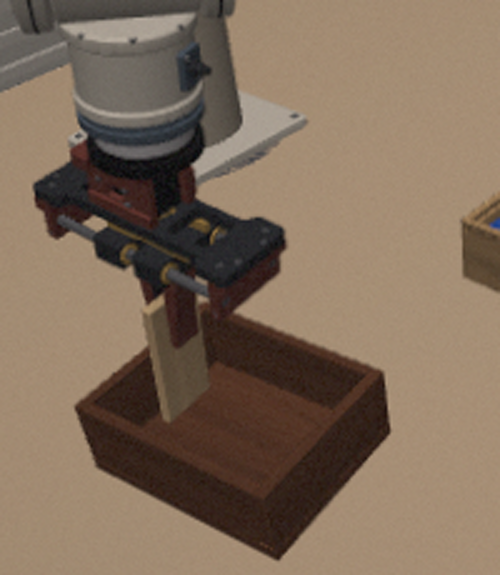

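The divider's lower end, at (185,405), is inside the dark box on the robot side and leans as intended. Lower it, then release.

To row units: 8 mm / 600 = 0.0133, 4 mm / 600 = 0.0067.

```bash
echo '[[[0, 0, 0.0133], [0, 0, 0]], [[0, 0, 0.0133], [0, 0, 0]], [[0, 0, 0.0067], [0, 0, 0]], [[0, 0, 0.0033], [0, 0, 0]], [[0, 0, 0], [0, 0, 0]]]' | python3 jog.py 
echo '[[[0, 0, 0], [0, 0, 0]], [[0, 0, 0], [0, 0, 0]], [[0, 0, 0], [0, 0, 0]], [[0, 0, 0], [0, 0, 0]], [[0, 0, 0], [0, 0, 0]]]' | python3 jog.py 60 >/dev/null
echo '[[[0, 0, -0.0083], [0, 0, 0]], [[0, 0, -0.0167], [0, 0, 0]], [[0, 0, -0.025], [0, 0, 0]], [[0, 0, -0.0333], [0, 0, 0]], [[0, 0, -0.05], [0, 0, 0]]]' | python3 jog.py
echo '[[[0, 0, -0.05], [-0.0382, 0, 0]], [[0, 0, -0.05], [-0.0382, 0, 0]], [[0, 0, -0.0333], [0, 0, 0]], [[0, 0, 0], [0, 0, 0]], [[0, 0, 0], [0, 0, 0]]]' | python3 jog.py
python3 - <<'E'
from h import *
togo([427,-343,250],1.70)
d=grab('scene'); e=grab('top')
a=cv2.resize(d['img'][180:310,120:290],None,fx=2.3,fy=2.3); b=cv2.resize(e['img'][205:335,380:520],None,fx=2.3,fy=2.3)
cv2.imwrite('pics/in.png',np.hstack([a,b])[...,::-1])
E
```

```text
t: 7.75
ee_pos: [424.6, -343.8, 105.0]
orientation: [-2.023, -2.293, 0.138]
ft_force: [0.4, -0.2, -0.2]
width: 9.2
grasp_force: 30.0
t: 8.58
ee_pos: [433.9, -342.0, 185.3]
orientation: [-2.022, -2.292, 0.138]
ft_force: [0.5, 0.4, -0.4]
width: 60.1
grasp_force: 0.0
t: 9.0
ee_pos: [440.6, -342.6, 267.0]
orientation: [2.076, 2.353, 0.0]
ft_force: [0.1, -0.1, 0.0]
width: 60.0
grasp_force: 0.0
togo [  1.4 -13.6  16.9] [ 0.002  0.003 -0.004] at [ 440.6 -342.6  267. ] F [ 0.1 -0.1  0. ] w 60.0 g 0.0 t 9.0
```

View pics/in.png

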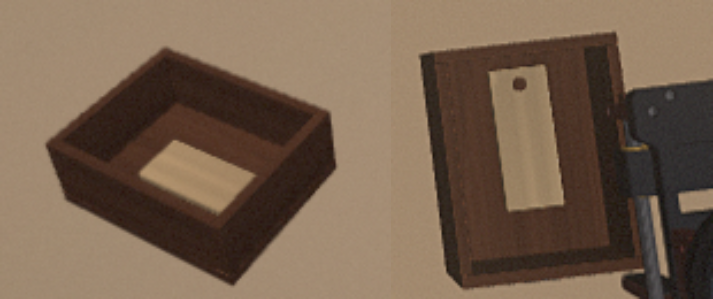

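The divider lies flat in the dark box in both views (left about (200,178), right about (525,138)). Next I close the fingers and move behind the lid.

To row units: 36 mm / 600 = 0.06, 5 mm / 600 = 0.0083, 0.12 rad / 1.5708 = 0.0764.

```bash
echo '[[[0, 0, 0], [0, 0, 0.0764]], [[0.06, 0.0083, 0], [0, 0, 0]], [[0.06, 0.0083, 0], [0, 0, 0]], [[0.06, 0.0083, 0], [0, 0, 0]], [[0.06, 0.0083, 0], [0, 0, 0]]]' | python3 jog.py 0 >/dev/null
echo '[[[0.06, 0.0083, 0], [0, 0, 0]], [[0.06, 0.0083, 0], [0, 0, 0]], [[0.06, 0.0083, 0], [0, 0, 0]], [[0.06, 0.0083, 0], [0, 0, 0]], [[0.06, 0.0083, 0], [0, 0, 0]]]' | python3 jog.py >/dev/null
echo '[[[0.06, 0.0083, 0], [0, 0, 0]], [[0.06, 0.0083, 0], [0, 0, 0]], [[0.06, 0.0083, 0], [0, 0, 0]], [[0.06, 0.0083, 0], [0, 0, 0]], [[0.06, 0.0083, 0], [0, 0, 0]]]' | python3 jog.py >/dev/null
echo '[[[0.06, 0.0083, 0], [0, 0, 0]], [[0.06, 0.0083, 0], [0, 0, 0]], [[0.06, 0.0083, 0], [0, 0, 0]], [[0.0333, 0, 0], [0, 0, 0]], [[0, 0, 0], [0, 0, 0]]]' | python3 jog.py >/dev/null
python3 -c "from h import *;togo([525,285,82],1.578)"
```

```text
togo [ -8.8   4.2 180.8] [-0.003  0.     0.002] at [521.2 293.9 262.8] F [-0.4  0.3 -0.2] w 0.5 g 0.0 t 10.77
```

To row units: 40 mm / 600 = 0.0667, 30 mm / 600 = 0.05.

```bash
echo '[[[-0.0067, 0.0067, 0.05], [0, 0, 0]], [[-0.0067, 0, 0.0667], [0, 0, 0]], [[0, 0, 0.0667], [0, 0, 0]], [[0, 0, 0.0667], [0, 0, 0]], [[0, 0, 0.0333], [0, 0, 0]]]' | python3 jog.py >/dev/null
echo '[[[0, 0, 0.0167], [0, 0, 0]], [[0, 0, 0], [0, 0, 0]], [[0, 0, 0], [0, 0, 0]], [[0, 0, 0], [0, 0, 0]]]' | python3 jog.py >/dev/null
python3 - <<'E'
from h import *
togo([525,251,82],1.578)
d=grab('scene'); e=grab('top')
a=cv2.resize(d['img'][40:210,280:450],None,fx=2.2,fy=2.2); b=cv2.resize(e['img'][140:310,90:260],None,fx=2.2,fy=2.2)
cv2.imwrite('pics/beh.png',np.hstack([a,b])[...,::-1])
E
```

```text
togo [-31.5  -2.2   4.4] [ 0.002 -0.001 -0.002] at [527.  282.5  86.4] F [-0.3  0.4  0.6] w 0.4 g 0.0 t 11.52
```

View pics/beh.png

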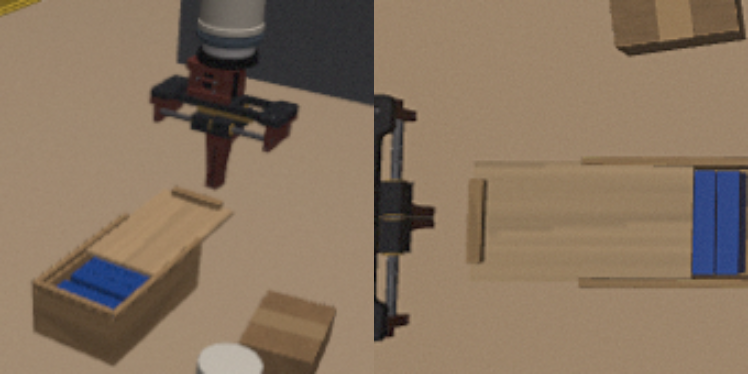

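The closed fingertips (right view (430,215)) are lined up with the middle of the cleat (478,220). Approach and push slowly.

To row units: -10 mm / 600 = -0.0167, -5 mm / 600 = -0.0083.

```bash
echo '[[[-0.0167, -0.0033, 0.0067], [0, 0, 0]], [[-0.0167, 0, 0], [0, 0, 0]], [[-0.0083, 0, 0], [0, 0, 0]], [[0, 0, 0], [0, 0, 0]], [[0, 0, 0], [0, 0, 0]]]' | python3 jog.py >/dev/null
python3 -c "from h import *;togo([525,157.8,82],1.578)"
echo '[[[-0.005, 0, 0], [0, 0, 0]], [[-0.005, 0, 0], [0, 0, 0]], [[-0.005, 0, 0], [0, 0, 0]], [[-0.005, 0, 0], [0, 0, 0]], [[-0.005, 0, 0], [0, 0, 0]]]' | python3 jog.py | grep -E 'ee|force'
echo '[[[-0.0083, 0, 0], [0, 0, 0]], [[-0.0083, 0, 0], [0, 0, 0]], [[-0.0083, 0, 0], [0, 0, 0]], [[-0.0083, 0, 0], [0, 0, 0]], [[-0.0083, 0, 0], [0, 0, 0]]]' | python3 jog.py | grep -E 'ee|force'
```

```text
togo [-98.8   0.3  -0.8] [ 0.    -0.    -0.003] at [524.3 256.6  81.2] F [ 0.4 -0.5  0.7] w 0.5 g 0.0 t 12.03
ee_pos: [524.4, 242.2, 81.1]
ft_force: [0.2, 0.9, 0.2]
grasp_force: 0.6
ee_pos: [524.4, 216.7, 81.0]
ft_force: [1.0, 1.7, 0.3]
grasp_force: 0.7
```

To row units: -5 mm / 600 = -0.0083.

```bash
echo '[[[-0.0083, 0, 0], [0, 0, 0]], [[-0.0083, 0, 0], [0, 0, 0]], [[-0.0083, 0, 0], [0, 0, 0]], [[-0.0083, 0, 0], [0, 0, 0]], [[-0.0083, 0, 0], [0, 0, 0]]]' | python3 jog.py | grep -E 'ee|ft'
echo '[[[-0.0083, 0, 0], [0, 0, 0]], [[-0.0083, 0, 0], [0, 0, 0]], [[-0.0067, 0, 0], [0, 0, 0]], [[-0.0067, 0, 0], [0, 0, 0]], [[0, 0, 0], [0, 0, 0]]]' | python3 jog.py | grep -E 'ee|ft'
python3 - <<'E'
from h import *
togo([525,157.8,82],1.578)
e=grab('top'); d=grab('scene'); 
a=cv2.resize(d['img'][110:210,280:400],None,fx=3,fy=3); b=cv2.resize(e['img'][195:295,170:310],None,fx=3,fy=3)
cv2.imwrite('pics/push.png',np.hstack([a,b])[...,::-1])
E
```

```text
ee_pos: [524.4, 191.7, 81.0]
ft_force: [0.2, 1.5, 1.3]
ee_pos: [524.3, 173.4, 80.9]
ft_force: [-0.2, -0.2, 0.1]
togo [-15.6   0.6  -1.1] [-0.001  0.    -0.003] at [524.3 173.4  80.9] F [-0.2 -0.2  0.1] w 0.5 g 0.0 t 13.7
```

View pics/push.png

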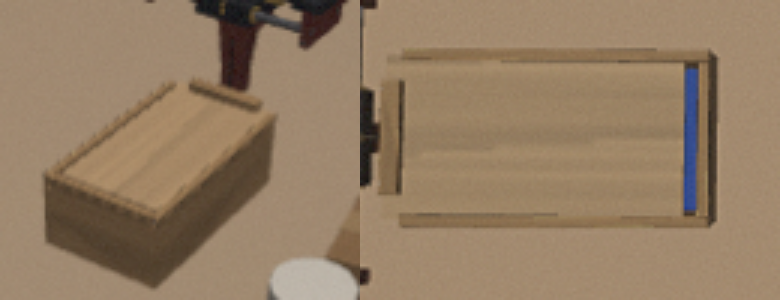

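The lid has about 12 mm left to go (cleat edge at (381,135), wall ends at x about 401) and the box has not moved. I finish in small steps, watching the force.

To row units: -2 mm / 600 = -0.0033, -1 mm / 600 = -0.0017.

```bash
echo '[[[-0.0033, 0, 0], [0, 0, 0]], [[-0.0033, 0, 0], [0, 0, 0]], [[-0.0033, 0, 0], [0, 0, 0]], [[-0.0033, 0, 0], [0, 0, 0]], [[-0.0017, 0, 0], [0, 0, 0]]]' | python3 jog.py | grep -E 'ee|ft'
echo '[[[-0.0008, 0, 0], [0, 0, 0]], [[-0.0008, 0, 0], [0, 0, 0]]]' | python3 jog.py | grep -E 'ee|ft'
echo '[[[-0.0008, 0, 0], [0, 0, 0]], [[-0.0008, 0, 0], [0, 0, 0]]]' | python3 jog.py | grep -E 'ee|ft'
```

```text
ee_pos: [524.4, 165.0, 80.9]
ft_force: [-0.5, 1.2, 0.2]
ee_pos: [524.5, 164.2, 80.9]
ft_force: [-0.5, 1.8, 0.1]
ee_pos: [524.5, 163.2, 81.0]
ft_force: [-2.1, 2.0, -0.5]
```

To row units: -0.5 mm / 600 = -0.0008.

```bash
echo '[[[-0.0008, 0, 0], [0, 0, 0]], [[-0.0008, 0, 0], [0, 0, 0]]]' | python3 jog.py | grep -E 'ee|ft'
python3 - <<'E'
from h import *
e=grab('top'); save(e,'p2.png',(170,200,300,280),6)
E
```

```text
ee_pos: [524.6, 162.3, 81.0]
ft_force: [-1.0, 2.4, -1.6]
```

View pics/p2.png

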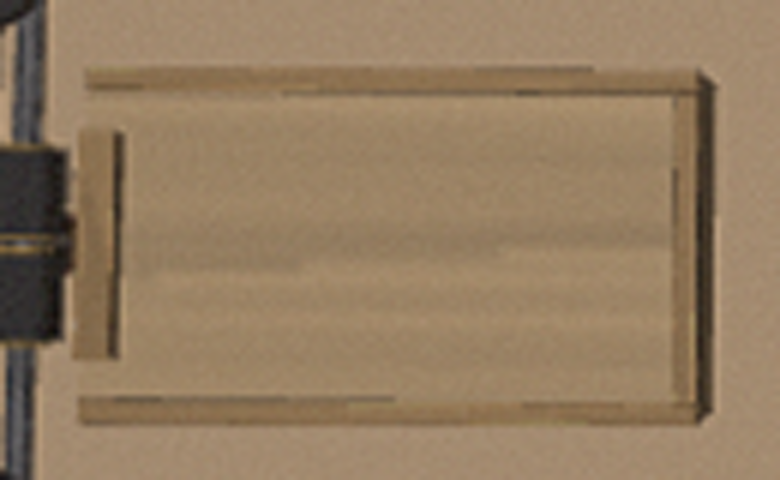

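Nearly flush: the cleat's trailing edge is at x≈77 and the wall ends at x≈83, part of which is parallax. The box's far edge is unmoved. I continue in half-millimetre steps until the stop shows in the force.

To row units: -0.5 mm / 600 = -0.0008.

```bash
for i in 1; do echo '[[[-0.0008, 0, 0], [0, 0, 0]], [[0, 0, 0], [0, 0, 0]]]' | python3 jog.py | grep -E 'ee|ft'; done
echo '[[[0, 0, 0], [0, 0, 0]], [[0, 0, 0], [0, 0, 0]]]' | python3 jog.py | grep -E 'ee|ft'
```

```text
ee_pos: [524.7, 161.7, 81.0]
ft_force: [-0.2, 0.8, 0.1]
ee_pos: [524.8, 161.7, 81.1]
ft_force: [0.2, 0.2, -0.1]
```

To row units: -0.5 mm / 600 = -0.0008.

```bash
echo '[[[-0.0008, 0, 0], [0, 0, 0]], [[-0.0008, 0, 0], [0, 0, 0]], [[0, 0, 0], [0, 0, 0]]]' | python3 jog.py | grep -E 'ee|ft'
echo '[[[-0.0008, 0, 0], [0, 0, 0]], [[0, 0, 0], [0, 0, 0]]]' | python3 jog.py | grep -E 'ee|ft'
```

```text
ee_pos: [524.8, 160.9, 81.1]
ft_force: [-0.2, 1.4, -0.3]
ee_pos: [524.9, 160.8, 81.1]
ft_force: [-0.7, 5.4, -0.7]
```

To row units: -0.5 mm / 600 = -0.0008.

```bash
echo '[[[-0.0008, 0, 0], [0, 0, 0]], [[0, 0, 0], [0, 0, 0]]]' | python3 jog.py | grep -E 'ee|ft'
```

```text
ee_pos: [524.9, 160.4, 81.1]
ft_force: [-0.9, 6.4, -1.0]
```

The stop was reached: the force jumped to 5–6 N. I back off, rise, and check.

To row units: -35 mm / 600 = -0.0583, 30 mm / 600 = 0.05.

```bash
echo '[[[0.005, 0, 0], [0, 0, 0]], [[0.0167, 0, 0], [0, 0, 0]], [[0.05, 0, 0], [0, 0, 0]], [[0.0583, 0, -0.0167], [0, 0, 0]], [[0.0333, 0, -0.0583], [0, 0, 0]]]' | python3 jog.py >/dev/null
echo '[[[0, 0, -0.0583], [0, 0, 0]], [[0, 0, -0.0583], [0, 0, 0]], [[0, 0, -0.0333], [0, 0, 0]], [[0, 0, 0], [0, 0, 0]], [[0, 0, 0], [0, 0, 0]]]' | python3 jog.py | grep -E '^t|ee|ft'
python3 - <<'E'
from h import *
e=grab('top'); d0=np.load('top0.npy',allow_pickle=True).item()
a=cv2.resize(e['img'][200:280,170:300],None,fx=5.8,fy=5.8,interpolation=2); b=e['img'][110:330,125:515]
b=cv2.resize(b,(a.shape[1]//2,212)); z=cv2.resize(d0['img'][110:330,125:515],(a.shape[1]//2,212)); b=np.hstack([b,z])
cv2.imwrite('pics/fin.png',np.vstack([a[:380],b[:, :a.shape[1]]] )[...,::-1] if b.shape[1]==a.shape[1] else a[...,::-1])
E
```

```text
t: 16.52
ee_pos: [524.5, 258.4, 217.0]
ft_force: [0.0, -0.3, 0.1]
```

View pics/fin.png

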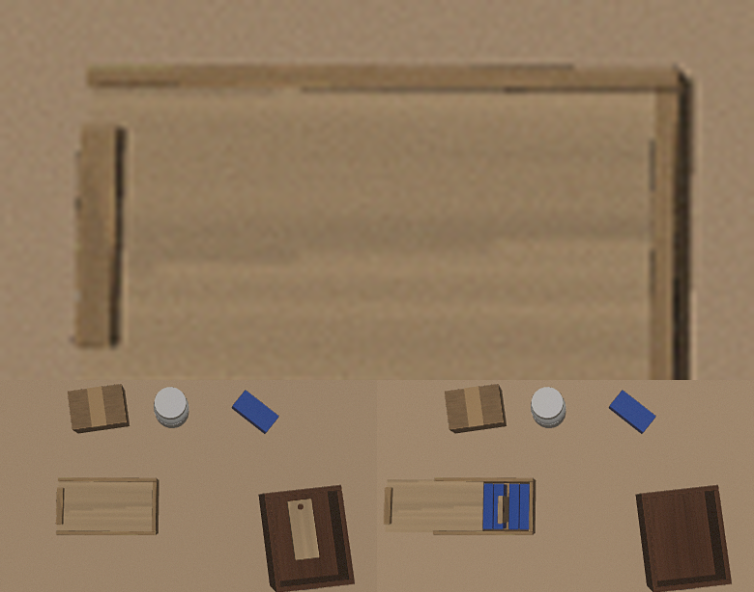

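The lid looks shut, the divider is in the dark box and the bystanders are unmoved. One numeric check of box shift and lid closure before handing in.

```bash
python3 - <<'E'
from h import *
d0=np.load('top0.npy',allow_pickle=True).item(); e=grab('top')
g=lambda d,r,c:np.float32(cv2.cvtColor(d['img'],cv2.COLOR_RGB2GRAY))[r[0]:r[1],c[0]:c[1]]
def sh(r,c):
    a,b=g(d0,r,c),g(e,r,c); return np.round(cv2.phaseCorrelate(a,b,cv2.createHanningWindow(a.shape[::-1],cv2.CV_32F)),2)
print('box +x end',sh((206,276),(278,298)),'ref carton',sh((105,170),(185,265)))
# cleat shift: template from d0 incl. both edges
T=np.uint8(g(d0,(218,264),(128,150))); S=np.uint8(g(e,(212,270),(170,215)))
m=cv2.matchTemplate(S,T,cv2.TM_CCOEFF_NORMED); _,v,_,l=cv2.minMaxLoc(m)
y=m[l[1],l[0]-1:l[0]+2]; sub=(y[0]-y[2])/(2*(y[0]-2*y[1]+y[2]))
print('cleat shift px',l[0]+sub+42,v)
for nm,z in(('first',d0),('now',e)):
    p=g(z,(224,258),(125,215)).mean(0); print(nm,[int(q) for q in (p[3:22] if nm=='first' else p[48:70])])
p=g(e,(207,211),(176,194)).mean(0);p=g(e,(211,215),(176,194)).mean(0);print('wall end rows211-214 c176..',p.astype(int))
print('lidend z74 at flush (y=147.8) px',proj(e,[525,147.8,74]),'now y shift mm per px',-onz(e,(190,240),74)[1]+onz(e,(189,240),74)[1])
E
```

```text
Traceback (most recent call last):
ValueError: setting an array element with a sequence. The requested array has an inhomogeneous shape after 1 dimensions. The detected shape was (2,) + inhomogeneous part.
```

```bash
python3 - <<'E'
from h import *
d0=np.load('top0.npy',allow_pickle=True).item(); e=grab('top')
g=lambda d,r,c:np.float32(cv2.cvtColor(d['img'],cv2.COLOR_RGB2GRAY))[r[0]:r[1],c[0]:c[1]]
def sh(r,c):
    a,b=g(d0,r,c),g(e,r,c); return cv2.phaseCorrelate(a,b,cv2.createHanningWindow(a.shape[::-1],cv2.CV_32F))
print('box +x end',sh((206,276),(280,298)),'ref carton',sh((105,170),(185,265)))
T=np.uint8(g(d0,(218,264),(128,150))); S=np.uint8(g(e,(212,270),(170,215)))
m=cv2.matchTemplate(S,T,cv2.TM_CCOEFF_NORMED); _,v,_,l=cv2.minMaxLoc(m)
y=m[l[1],l[0]-1:l[0]+2]; sub=(y[0]-y[2])/(2*(y[0]-2*y[1]+y[2]))
s=l[0]+sub+42; print('cleat shift px',s,v)
for x in(133.2+3.5,):
    print('cleat mid y now',onz(e,(x+s,240),74),'was',onz(e,(x,240),74))
print('flush trailing px',proj(e,[525,147.8,74]), 'cleat-mid flush px',proj(e,[525,141.8,74]))
E
```

```text
box +x end ((0.3511742614942097, 0.07035944567770258), 0.9182996731481434) ref carton ((-0.003063267361170574, 0.025273401022666064), 0.9739064969950252)
cleat shift px 50.599304 0.8656651973724365
cleat mid y now [525.7 139.4  74. ] was [525.  232.5  74. ]
flush trailing px [182.7 240.3] cleat-mid flush px [186.  240.4]
```

```bash
python3 -c "from h import *;print(ctrl.close_job())"
```

```text
the job is handed in; nothing more can be done
None
```

The job is handed in: the divider lies flat in the dark box and the lid is pushed shut to its end stop, which nudged the game box about 0.65 mm; the tiles stayed in it and the other things look unmoved.

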